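Slide the platen home and close the label press

TASK

The small label press is loaded with a white tile. Using only the fingertips, push its slide-out platen fully home, and only then push the raised head down by its handle, gently, until it is fully closed over the tile. Grip nothing, keep the whole tile lying flat on the platen's pad as it rides in, and leave the other things on the bench alone.

Things in the scene. Friction and masses are not known exactly. Their poses are not given: they have to be found in the camera images.
- press: small blue and grey clamshell label press, fixed to the bench. Origin: on the bench under the middle of its lower platen when that is home; x points from its front (operator's side) to its back, y to its left, z up. Base 212 mm wide, from 110 mm before the origin to 248 mm behind it; hinge cheeks and controller box at its back up to 149 mm high.
- drawer (a joint): how far the lower platen is pulled out towards the front, in m: 0 fully home against its stop, up to 0.14. It runs level along the press's x axis, needs a push of about 3 N and stays where it is left.
- drawer_grip (a point): middle of the platen's black handle bar: a round level bar 18 mm thick and 84 mm long along the press's y, centre 66 mm above the bench and 115 mm in front of the platen's middle; moves with the platen. Two arms hold it at 32 mm either side of its middle. It can be pushed on its front side.
- pad_center (a point): middle of the top of the platen's black square pad (150 x 150 mm), 80 mm above the bench; moves with the platen, axes as the press's.
- head (a joint): raising of the head, in rad: 0 closed (level, on its stop, 1.5 mm above the tile), up to 1.15. It swings on a level hinge axis along the press's y, 115 mm behind the press's origin and 120 mm above the bench. Spring balanced, it stays where it is left; 3 to 8 N at its handle, square to the arms, moves it (straight down on it when raised, twice that). Starts at 0.88 to 1.05.
- head_grip (a point): middle of the head's black handle bar: round, level, 26 mm thick, 164 mm long along the press's y, at the free end of two flat blue arms, 235 mm from the hinge axis; moves with the head. Closed, it is 120 mm above the bench and 120 mm in front of the press's origin. The head housing rises 22 mm above the arms' plane, a black knob in its middle 52 mm. Site axes turn with the head.
- tile: white square tile 96 x 96 x 6 mm lying loose on the platen's pad, within 20 mm of its middle; origin under its centre.
- tape: roll of amber tape lying flat, 90 mm across, 24 mm high, to the left of the press; bystander.
- tiles: stack of four spare white tiles, 96 x 96 x 24 mm, to the right of the press; bystander.
- mug: white mug, 82 mm across, 95 mm high, out to one side; bystander.
- bottle: pale translucent bottle with white cap, 68 mm across, 190 mm high, out to one side; bystander.
- film_roll: roll of printed white and blue film lying down, 340 mm long, 60 mm thick, at the left; bystander.
- squeegee: flat blue squeegee with grey felt edge, 76 x 100 x 8 mm, just right of the pulled-out platen's handle; bystander.
- marker: red marker pen lying down, 120 mm long, 20 mm high, at the left front; bystander.
- scissors: scissors with orange handles lying flat, 195 mm long, 11 mm high, at the right front; bystander.
Things that resemble listed ones, but are neither listed nor needed, are in the scene too. Of the things shaped like the tile, the white one is meant.

How it is judged:
On the way, in this order (a step that is already met when the one before it is completed fails the run):
1. the platen is fully home while the head is still raised (value of joint drawer below 0.005 m and value of joint head above 0.7 rad), for 0.2 s.
2. the head is fully closed (value of joint head below 0.035 rad and value of joint drawer below 0.006 m), for 0.2 s.
At the end, for the whole second after the job is handed in: The platen is home to within 6 mm, the head closed to within 0.035 rad (8 mm at its handle), and the tile lies flat and still on the pad with its centre within 30 mm of the pad's middle along each edge (that is, all of it on the pad) (all of step 2 and x of tile in the frame of pad_center between -0.03 and 0.03 m and y of tile in the frame of pad_center between -0.03 and 0.03 m and z of tile in the frame of pad_center below 0.003 m and linear speed of tile below 0.02 m/s); the robot touches nothing.
It fails at once if the head is pushed down while the platen is still out (value of joint drawer above 0.02 m and value of joint head below 0.7 rad).
It fails at once if the head is slammed (faster than 2.5 rad/s) (velocity of joint head below -2.5 rad/s).
It fails at once if a handle is taken between the fingers (the point between the finger pads comes inside its bar, within about 10 mm of its middle line) ((x of the grasp point in the frame of drawer_grip between -0.01 and 0.01 m and y of the grasp point in the frame of drawer_grip between -0.06 and 0.06 m and z of the grasp point in the frame of drawer_grip between -0.025 and 0.025 m) or (x of the grasp point in the frame of head_grip between -0.011 and 0.011 m and y of the grasp point in the frame of head_grip between -0.09 and 0.09 m and z of the grasp point in the frame of head_grip between -0.011 and 0.011 m)).
It fails at once if the tile is lifted off the pad or shoved over its edge (z of tile in the frame of pad_center above 0.008 m or x of tile in the frame of pad_center above 0.034 m or x of tile in the frame of pad_center below -0.034 m or y of tile in the frame of pad_center above 0.034 m or y of tile in the frame of pad_center below -0.034 m).
It fails at once if another thing on the bench is moved more than 30 mm (distance of any of tape, tiles, mug, bottle, film_roll, squeegee, marker, scissors from where it was at the start of the episode above 0.03 m).
It also fails if it takes over 48 s, if anything falls off the work surface, if the arm or the gripper's body presses on something with over 40 N, if the wrist force passes 120 N, or if a joint passes its speed limit or range.

ROBOT

A 7-joint arm with a two-finger parallel gripper is mounted at the origin on the work surface. World frame = base frame: x ahead of the robot, y to its left, z up, the work surface at z = 0. Lengths are in m, angles in rad, forces in N, time in s.
With the tool pointing down it reaches from about 0.35 to 0.9 m from the base axis. Payload 8.1 kg.
Tool frame: the origin (TCP) lies midway between the tips of the shut fingers; the grasp point (between the pads) lies arm.tcp_to_grasp behind it (arm.tcp_to_grasp is the distance from the TCP to the grasp point, in m); z points along the fingers, y is the line along which they close (so a half turn about z gives the same grasp; the last joint's range is limited). The gripper opens to 92 mm and grips with 3 to 60 N. Pads are 19 mm wide; open, the fingers measure 130 mm over their backs; the gripper's body (75 mm by 190 mm) begins 47 mm behind the grasp point.
Start: joints at [-1.442, 0.434, 0.025, 1.573, -0.012, 1.134, -0.075], TCP at [0.144, 0.608, 0.227] pointing down, gripper open.
Joint ranges: [-2.62, 2.62], [-0.44, 2.09], [-1.27, 1.32], [0.08, 2.57], [-1.32, 4.46], [0.12, 2], [-2.74, 2.74]. Speed limits (rad/s): [2.22, 2.22, 3.01, 3.01, 3.14, 3.14, 3.14].

INTERFACE

Orientations are given as a rotation vector (axis times angle).
In Python, from cell import observe, get_image, arm gives the robot as it stands. The module is installed in compiled form; this text tells all that it offers.
- The arm moves only by the tool drive_tool, never from a script. Its argument "steps" is a list of rows, each a list of 5 numbers: the closure, from 0 (fully open) to 1 (shut), then the shift along the world's x, y, z in mm, then the turn about the world's z in rad. In form: [[hand, x, y, z, roll], ...]. A call has 1 to 20 rows; each row shifts and turns the commanded pose from where the row before left it; what a row does not reach is not made up. A row lasts 1/12 s, in which the tool goes at most 41.7 mm and 7.16 degrees, less where a joint would pass 70% of its speed; a pose out of reach is approached as far as the arm can. A call with a gripper value outside its range is refused whole. The fingers move at their own pace and stop on an object; "grip_force" is the grip in N (left out, the last holds). Time passes only in rows, so rows that do not move let the fingers close. It gives the time, the measured TCP pose, the force, the opening and the grip force at its end, in the units of the state.
- observe(): the state, without advancing time (a new reading comes with each control period).
- get_image(name): name is "scene" or "top" or "wrist"; returns a dict with "image" (384x512x3 uint8, red, green, blue), "vfov" (degrees; the focal length in pixels is half the picture's height over the tangent of half this angle, whatever the lens; pixels are square), "cx", "cy" (the principal point, pixels), "k1" (the pictures are not rectified: a ray, as slopes to the right and down, at radius r is drawn at 1 + k1 r^2 times it, then the intrinsics apply), "xyz" and "attitude" of the camera in the world. Camera axes: x right, y down, z forward; pixel columns grow to the right and rows downward; lengths in m; the calibration is good to about 2 mm. A picture is of the moment at which its call begins. There is no depth.
- arm.sign_off(): hands the job in; it is judged then, once.
The state is a dict: "clock": time; "joints": joint angles; "dq": joint speeds; "joint_efforts": joint torques, N m; "position": TCP position; "ee_rot": TCP orientation; "force": force on the tool from outside, world axes, zero at the start; "ft_torque": the same for the moment, N m; "width": opening from 0.0 (shut) to 1.0 (fully open); "gripper_force": force on a finger pad.
Only numpy, scipy, OpenCV 4.12 (cv2) and the standard library are available. Lean on these libraries where they do the work, as an engineer would, in place of code of your own. Each camera call takes 0.05 s, during which the arm holds its last target. There are 200 camera calls.

## Working session

There is one attempt and no reset: what is moved stays moved. The work goes in short steps, Python scripts to look and compute and a tool call to move; the robot and the scene stay as the last step left them, time stands still between calls to the robot, and variables do not carry over. Pictures are saved under pics/ and viewed, at most 10 in all, crops included, and the job is handed in when it is done.

Besides the shell and the picture viewer there is one more tool, called as name(argument=value, ...) on one line, values as JSON. drive_tool: Moves the arm, as the interface text tells. Its arguments: {"type":"object","properties":{"steps":{"type":"array"},"grip_force":{"type":"number"}},"required":["steps"]}

```bash
mkdir -p pics; cat > h.py <<'E'
import numpy as np, cv2, json
from scipy.spatial.transform import Rotation as R
from cell import observe, get_image, arm
def rot(a):
    a=np.array(a,float)
    return a if a.shape==(3,3) else (R.from_rotvec(a).as_matrix() if a.size==3 else R.from_quat(a).as_matrix())
def cam(d):
    f=192/np.tan(np.radians(d["vfov"])/2)
    return np.array([[f,0,d["cx"]],[0,f,d["cy"]],[0,0,1]]),np.array([d["k1"],0,0,0.]),rot(d["attitude"]),np.array(d["xyz"])
def proj(d,P):
    K,D,A,t=cam(d); P=np.atleast_2d(P)
    return cv2.projectPoints(((P-t)@A).reshape(-1,1,3),np.zeros(3),np.zeros(3),K,D)[0].reshape(-1,2)
def atz(d,uv,z):
    K,D,A,t=cam(d)
    n=cv2.undistortPoints(np.array(uv,float).reshape(-1,1,2),K,D).reshape(-1,2)
    r=np.c_[n,np.ones(len(n))]@A.T
    return t+r*((z-t[2])/r[:,2])[:,None]
E
python3 - <<'E'
from h import *
print(observe(), arm.tcp_to_grasp)
for n in("scene","top"):
    d=get_image(n); cv2.imwrite(f"pics/{n}0.png",cv2.resize(d["image"][:,:,::-1],(800,600),interpolation=cv2.INTER_CUBIC))
    np.save(f"{n}0.npy",d,allow_pickle=True)
    print({k:v for k,v in d.items() if k!="image"})
E
```

```text
{'clock': 0.0, 'joints': array([-1.44161098,  0.43523029,  0.02498516,  1.57410767, -0.01157667,
        1.13399019, -0.07509946]), 'dq': array([-0.00062754,  0.00046898, -0.00142683,  0.00273557,  0.00178162,
        0.00017766, -0.00090845]), 'joint_efforts': array([-6.04635243e-04, -6.67856026e+01,  9.84851941e-01, -3.14459324e+01,
       -6.06461498e-02,  4.27686051e-02,  1.55480948e-04]), 'position': array([0.14352465, 0.60776811, 0.22593649]), 'ee_rot': array([-3.63381509e-01, -3.12049151e+00,  2.49901441e-03]), 'force': array([-0.56050733, -0.4350932 ,  0.26143674]), 'ft_torque': array([-0.00231295, -0.03033714,  0.0192613 ]), 'gripper_force': 0.0, 'width': 0.9954628648598348} 0.0188
{'vfov': 56.62492133837567, 'cx': 257.4906432205134, 'cy': 190.57516289368016, 'k1': 0.023576033367673877, 'xyz': array([0.89793318, 0.67235474, 0.98454371]), 'attitude': array([-0.70015873, -2.75522971,  0.95506365])}
{'vfov': 52.83036820073184, 'cx': 253.84402983963625, 'cy': 193.33587887060997, 'k1': -0.06273766546651718, 'xyz': array([0.51735574, 0.0610643 , 1.36557974]), 'attitude': array([-2.17075684,  2.23077846, -0.08311232])}
```

View pics/scene0.png

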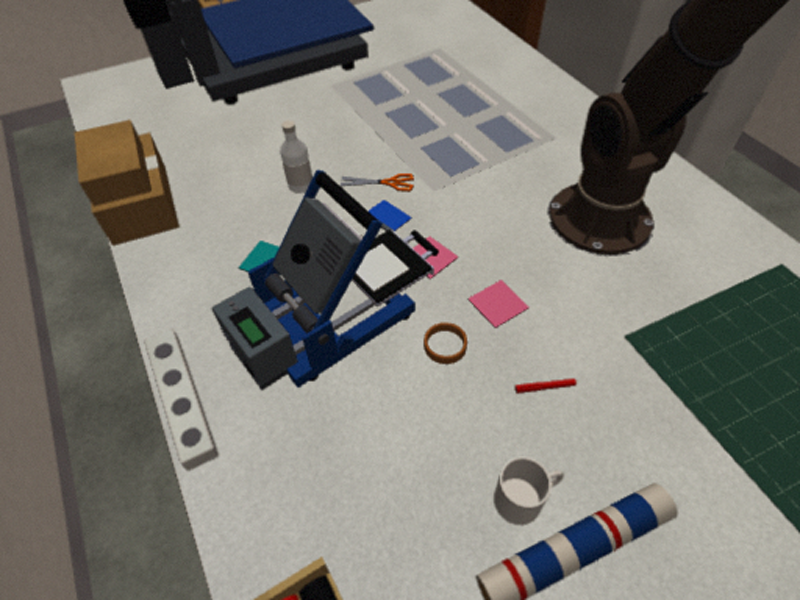

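View pics/top0.png

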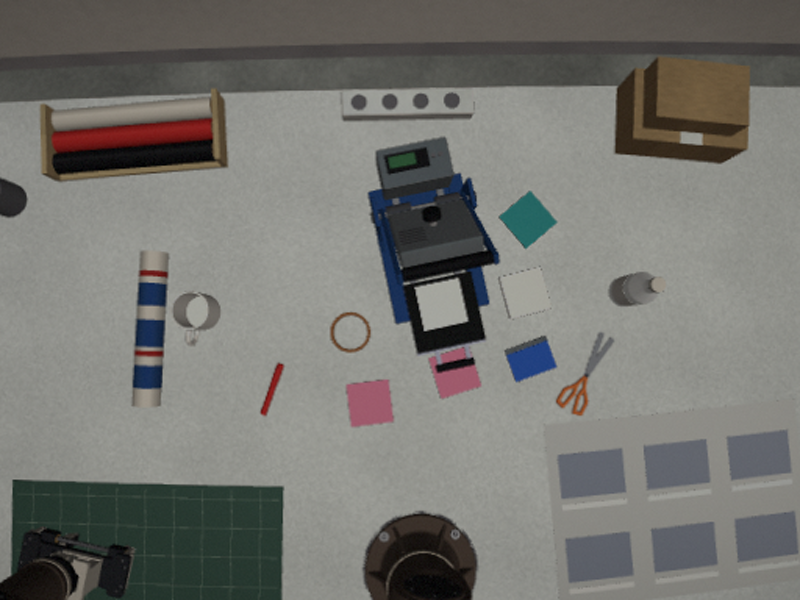

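The scene view shows the press with its head raised and the platen pulled out towards the robot. In the top view the drawer bar is at about (455,366), the tile at (442,304), the head bar from (403,274) to (496,256), and the squeegee at (530,360). The pink sheets are decoys.

```bash
python3 - <<'E'
from h import *
t=np.load("top0.npy",allow_pickle=True).item(); s=np.load("scene0.npy",allow_pickle=True).item()
a=lambda l,z:atz(t,np.array(l)*.64,z)[:,:2].round(3)
bar=a([(436,370),(474,361)],.075); print("bar",bar,np.linalg.norm(bar[0]-bar[1]))
p=a([(416,353),(485,338)],.08); print("padfront",p,np.linalg.norm(p[0]-p[1]))
ti=a([(415,283),(461,277),(468,325),(423,331)],.086); print("tile",ti,ti.mean(0),np.linalg.norm(ti-np.roll(ti,1,0),axis=1))
# head bar: triangulate mid from top, scene
def tri(u,v):
    M=[];b=[]
    for d,uv in((t,u),(s,v)):
        c=np.array(d["xyz"]); r=atz(d,[np.array(uv)*.64],0)[0]-c; r/=np.linalg.norm(r)
        Q=np.eye(3)-np.outer(r,r); M.append(Q);b.append(Q@c)
    return np.linalg.lstsq(np.vstack(M),np.hstack(b),rcond=None)[0].round(3)
print("head bar L,R", tri((404,273),(373,238)),tri((495,257),(318,178)))
print("drawer bar L,R", tri((436,370),(434,253)),tri((474,361),(416,235)))
print("squeegee",a([(505,350),(547,338),(556,367),(515,381)],.008))
im=t["image"][130:260,235:365]
cv2.imwrite("pics/c1.png",np.hstack([cv2.resize(im,(400,400),interpolation=cv2.INTER_CUBIC),cv2.resize(s["image"][100:230,180:310],(400,400),interpolation=cv2.INTER_CUBIC)])[:,:,::-1])
E
```

```text
bar [[ 0.444 -0.043]
 [ 0.461 -0.125]] 0.08374365647617735
padfront [[ 0.482 -0.001]
 [ 0.509 -0.15 ]] 0.15142654985173504
tile [[ 0.63  -0.003]
 [ 0.641 -0.102]
 [ 0.538 -0.113]
 [ 0.528 -0.017]] [ 0.58425 -0.05875] [0.1029563  0.09960924 0.10358571 0.09651943]
head bar L,R [0.63  0.027 0.269] [ 0.656 -0.139  0.294]
drawer bar L,R [ 0.447 -0.046  0.062] [ 0.457 -0.126  0.053]
squeegee [[ 0.48  -0.206]
 [ 0.505 -0.303]
 [ 0.439 -0.321]
 [ 0.41  -0.226]]
```

View pics/c1.png

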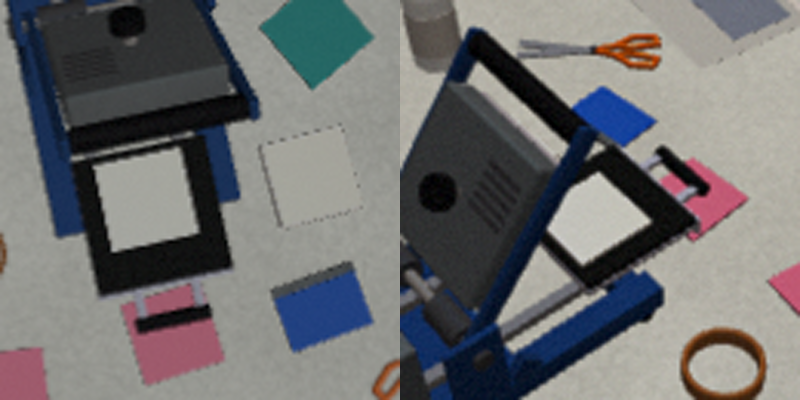

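```bash
python3 - <<'E'
from h import *
from scipy.optimize import least_squares
t=np.load("top0.npy",allow_pickle=True).item(); s=np.load("scene0.npy",allow_pickle=True).item()
c=lambda u,v:(235+u/3.077,130+v/3.077)
e=lambda u,v:(180+(u-400)/3.077,100+v/3.077)
obs=[("H",82,t,c(72,138)),("H",-82,t,c(252,105)),("H",82,s,e(588,132)),("H",-82,s,e(479,42)),
("D",42,t,c(138,325)),("D",-42,t,c(211,312)),("D",42,s,e(706,187)),("D",-42,s,e(660,152)),
("P",75,t,c(100,293)),("P",-75,t,c(231,266)),("P",75,s,e(697,220))]
def w(p,k,y):
    x,y0,a,dr,h=p; y=y/1000
    l={"H":[.115-.235*np.cos(h),y,.12+.235*np.sin(h)],"D":[-.115-dr,y,.066],"P":[-.075-dr,y,.08]}[k]
    return np.array([x+l[0]*np.cos(a)-l[1]*np.sin(a),y0+l[0]*np.sin(a)+l[1]*np.cos(a),l[2]])
f=lambda p:np.hstack([proj(d,w(p,k,y))[0]-uv for k,y,d,uv in obs])
r=least_squares(f,[.7,-.04,.18,.13,.95],loss="soft_l1"); print(r.x.round(4)); print(f(r.x).round(1).reshape(-1,2).tolist())
for k in "HDP": print(k,w(r.x,k,0).round(4))
E
```

```text
[ 0.6736 -0.0472  0.1704  0.1073  0.8816]
[[-0.3, 1.2], [-1.0, 0.5], [-3.0, 0.5], [-0.4, -1.0], [-1.0, 0.0], [-0.3, -0.8], [-0.4, 1.0], [-0.5, -1.0], [-0.4, 0.8], [1.1, 0.6], [-0.2, -1.4]]
H [ 0.6397 -0.0531  0.3014]
D [ 0.4546 -0.0849  0.066 ]
P [ 0.494  -0.0781  0.08  ]
```

drive_tool(steps=[[1, 12, -25, 0, 0.02], [1, 14, -33, 0, 0.02], [1, 14, -33, 0, 0.02], [1, 14, -33, 0, 0.02], [1, 14, -33, 0, 0.02], [1, 14, -33, 0, 0.02], [1, 14, -33, 0, 0.02], [1, 14, -33, 0, 0.02], [1, 14, -33, 0, 0.02], [1, 14, -33, 0, 0.02], [1, 14, -33, 0, 0.02], [1, 14, -33, 0, 0.02], [1, 14, -33, 0, 0.02], [1, 14, -33, 0, 0.02], [1, 14, -33, 0, 0.02], [1, 14, -33, 0, 0.02], [1, 14, -33, 0, 0.02], [1, 10, -33, 0, 0.02], [1, 8, -30, 0, 0.02], [1, 0, -20, 0, 0.02]])

```text
clock: 1.77
position: [0.3985, -0.0307, 0.2269]
ee_rot: [-0.261, 3.13, -0.001]
force: [0.7, -0.8, -0.0]
width: 0.004
gripper_force: 0.0
```

drive_tool(steps=[[1, 5, -25, 0, 0], [1, 0, -25, 0, 0], [1, 0, -15, -15, 0], [1, 0, 0, -30, 0], [1, 0, 0, -30, 0], [1, 0, 0, -30, 0], [1, 0, 0, -30, 0], [1, 0, 0, -25, 0], [1, 0, 0, -17, 0], [1, 0, 0, 0, 0], [1, 0, 0, 0, 0]])

```text
clock: 2.68
position: [0.4018, -0.0929, 0.0494]
ee_rot: [0.262, -3.128, -0.0]
force: [0.3, 0.0, 0.1]
width: 0.0
gripper_force: 0.0
```

```bash
python3 - <<'E'
from h import *
print(observe()["position"])
d=get_image("top"); s=get_image("scene")
f=lambda i:cv2.resize(i,(400,400),interpolation=cv2.INTER_CUBIC)
cv2.imwrite("pics/c2.png",np.hstack([f(d["image"][150:280,225:355]),f(s["image"][80:240,190:350])])[:,:,::-1])
E
```

```text
[ 0.40179394 -0.09292198  0.04940054]
```

View pics/c2.png

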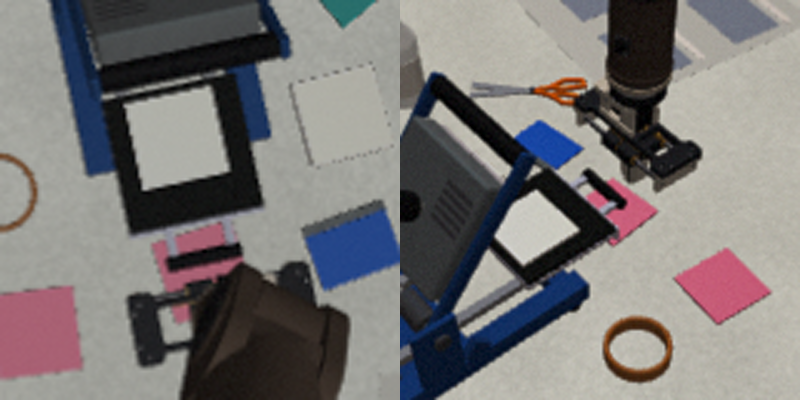

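The fingers are down in front of the drawer bar and centred on it, and the squeegee is clear. Next I push along the press axis.

drive_tool(steps=[[1, 6, 1, 0, 0], [1, 6, 1, 0, 0], [1, 5, 1, 0, 0], [1, 3, 0.5, 0, 0], [1, 3, 0.5, 0, 0], [1, 3, 0.5, 0, 0], [1, 4, 0.7, 0, 0], [1, 5, 0.9, 0, 0], [1, 6, 1, 0, 0], [1, 6, 1, 0, 0], [1, 6, 1, 0, 0], [1, 6, 1.1, 0, 0], [1, 6, 1, 0, 0], [1, 6, 1, 0, 0], [1, 6, 1.1, 0, 0], [1, 6, 1, 0, 0], [1, 6, 1, 0, 0], [1, 5, 0.9, 0, 0], [1, 4, 0.7, 0, 0], [1, 3, 0.5, 0, 0]])

```text
clock: 4.45
position: [0.5042, -0.0752, 0.0497]
ee_rot: [-0.264, 3.13, -0.0]
force: [-2.6, 1.6, -1.3]
width: 0.004
gripper_force: 1.3
```

drive_tool(steps=[[1, 4, 0.7, 0, 0], [1, 4, 0.7, 0, 0], [1, 4, 0.7, 0, 0], [1, 3, 0.5, 0, 0], [1, 2, 0.3, 0, 0]])

```text
clock: 4.87
position: [0.5212, -0.0723, 0.0498]
ee_rot: [-0.264, 3.13, -0.0]
force: [-2.2, 0.8, -0.7]
width: 0.003
gripper_force: 1.3
```

drive_tool(steps=[[1, 3, 0.5, 0, 0], [1, 3, 0.5, 0, 0], [1, 3, 0.5, 0, 0], [1, 2, 0.3, 0, 0], [1, 2, 0.3, 0, 0], [1, 2, 0.3, 0, 0], [1, 1, 0.2, 0, 0]])

```text
clock: 5.45
position: [0.5369, -0.0698, 0.0498]
ee_rot: [-0.264, 3.13, -0.0]
force: [-3.5, 0.6, -0.6]
width: 0.005
gripper_force: 1.3
```

drive_tool(steps=[[1, 1.5, 0.3, 0, 0], [1, 1.5, 0.3, 0, 0], [1, 1.5, 0.3, 0, 0]])

```text
clock: 5.7
position: [0.5412, -0.069, 0.0498]
ee_rot: [-0.264, 3.13, -0.0]
force: [-2.6, 0.5, 0.1]
width: 0.011
gripper_force: 1.3
```

drive_tool(steps=[[1, 1.5, 0.3, 0, 0], [1, 1.5, 0.3, 0, 0], [1, 1, 0.2, 0, 0]])

```text
clock: 5.95
position: [0.543, -0.0686, 0.0495]
ee_rot: [0.262, -3.127, -0.001]
force: [-13.8, -1.0, 9.2]
width: 0.007
gripper_force: 6.7
```

drive_tool(steps=[[1, 1, 0.2, 0, 0], [1, 1, 0.2, 0, 0], [1, 1, 0.2, 0, 0]])

```text
clock: 6.2
position: [0.543, -0.0686, 0.0492]
ee_rot: [0.261, -3.122, -0.002]
force: [-21.7, -3.1, 18.1]
width: 0.004
gripper_force: 11.4
```

The platen met its stop at x=0.543, where I predicted it. I'll hold briefly, back straight off and rise.

drive_tool(steps=[[1, 0, 0, 0, 0], [1, 0, 0, 0, 0], [1, 0, 0, 0, 0], [1, -4, -0.7, 0, 0], [1, -6, -1, 0, 0], [1, -10, -2, 0, 0], [1, -20, -3, 0, 0], [1, -20, -3, 0, 0], [1, -20, -3, 20, 0], [1, -10, -2, 30, 0], [1, 0, 0, 38, 0], [1, 0, 0, 38, 0], [1, 0, 0, 38, 0], [1, 0, 0, 38, 0], [1, 0, 0, 38, 0], [1, 0, 0, 38, 0], [1, 0, 0, 25, 0], [1, 0, 0, 0, 0]])

```text
clock: 7.7
position: [0.4605, -0.083, 0.358]
ee_rot: [-0.263, 3.121, 0.001]
force: [1.9, 0.1, -0.8]
width: 0.003
gripper_force: 0.0
```

```bash
python3 - <<'E'
from h import *
print(observe()["position"],observe()["force"])
d=get_image("top"); s=get_image("scene")
np.save("top1.npy",d,allow_pickle=True);np.save("scene1.npy",s,allow_pickle=True)
f=lambda i:cv2.resize(i,(400,400),interpolation=cv2.INTER_CUBIC)
cv2.imwrite("pics/c3.png",np.hstack([f(d["image"][110:240,225:355]),f(s["image"][90:220,150:280])])[:,:,::-1])
E
```

```text
[ 0.46045072 -0.08298442  0.35803863] [ 1.87826933  0.12478964 -0.84366123]
```

View pics/c3.png

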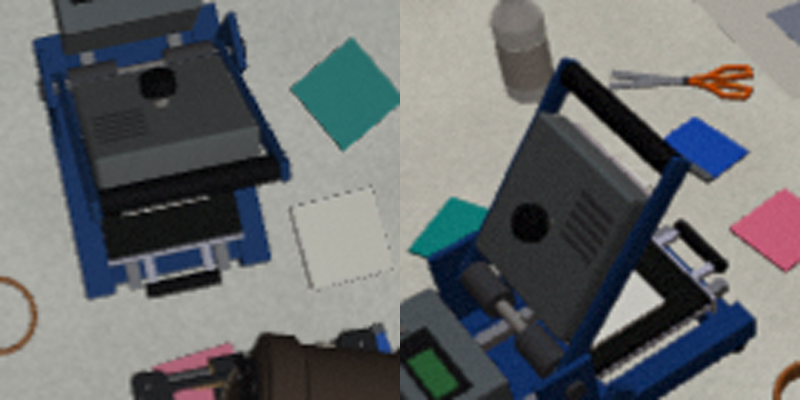

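The platen is home (drawer bar at (183,285) in the left crop), the tile is still on the pad, and the head is still raised. The arm is clear. Now I refine the head geometry.

```bash
python3 - <<'E'
from h import *
from scipy.optimize import least_squares
t=np.load("top1.npy",allow_pickle=True).item(); s=np.load("scene1.npy",allow_pickle=True).item()
c=lambda u,v:(225+u/3.077,110+v/3.077)
e=lambda u,v:(150+(u-400)/3.077,90+v/3.077)
obs=[("H",82,t,c(104,200)),("H",-82,t,c(280,168)),("H",82,s,e(679,163)),("H",-82,s,e(568,70)),
("D",42,t,c(147,289)),("D",-42,t,c(221,276)),("D",42,s,e(722,258)),("D",-42,s,e(678,228))]
def w(p,k,y):
    x,y0,a,h=p; y=y/1000
    l={"H":[.115-.235*np.cos(h),y,.12+.235*np.sin(h)],"D":[-.115,y,.066]}[k]
    return np.array([x+l[0]*np.cos(a)-l[1]*np.sin(a),y0+l[0]*np.sin(a)+l[1]*np.cos(a),l[2]])
f=lambda p:np.hstack([proj(d,w(p,k,y))[0]-uv for k,y,d,uv in obs])
r=least_squares(f,[.674,-.047,.17,.9],loss="soft_l1"); p=r.x; print(p.round(4)); print(f(p).round(1).reshape(-1,2).tolist(),w(p,"H",0))
x,y,a,h=p; hg=np.array([x+.115*np.cos(a),y+.115*np.sin(a),.12])
ux=np.array([-np.cos(h)*np.cos(a),-np.cos(h)*np.sin(a),np.sin(h)]); n=np.array([np.sin(h)*np.cos(a),np.sin(h)*np.sin(a),np.cos(h)])
for nm,d,uv,o in(("edge",t,c(180,139),.022),("edge",s,e(594,155),.022),("knob",t,c(158,82),.052),("knob",s,e(530,222),.052)):
    C=np.array(d["xyz"]); q=atz(d,[uv],0)[0]-C; P=C+q*((hg+n*o-C)@n/(q@n)); print(nm,"along arm",(P-hg)@ux, P.round(3))
print("arc: h, TCP above bar by 13mm")
for k in(h,.7,.5,.35,.2,.1,0): print(round(k,2),(w([x,y,a,k],"H",0)+[0,0,.013]).round(4))
E
```

```text
[ 0.673  -0.0473  0.1764  0.8861]
[[-0.5, 1.1], [-0.1, -0.2], [-2.5, 0.2], [0.4, -0.2], [0.0, 0.6], [0.3, -0.2], [0.1, 2.4], [-0.4, -2.1]] [ 0.63990343 -0.05322841  0.30204036]
edge along arm 0.18894851763025916 [ 0.686 -0.046  0.28 ]
edge along arm 0.19878404494452312 [ 0.676 -0.03   0.288]
knob along arm 0.12891500579606038 [ 0.745 -0.03   0.253]
knob along arm 0.11924871259997578 [ 0.749 -0.021  0.245]
arc: h, TCP above bar by 13mm
0.89 [ 0.6399 -0.0532  0.315 ]
0.7 [ 0.6093 -0.0587  0.2844]
0.5 [ 0.5832 -0.0633  0.2457]
0.35 [ 0.5689 -0.0659  0.2136]
0.2 [ 0.5595 -0.0676  0.1797]
0.1 [ 0.556  -0.0682  0.1565]
0 [ 0.5549 -0.0684  0.133 ]
```

drive_tool(steps=[[1, 25, 4, 0, 0], [1, 30, 5, 0, 0], [1, 30, 5, 0, 0], [1, 30, 5, 0, 0], [1, 30, 5, 0, 0], [1, 25, 4, 0, 0], [1, 12, 2, 0, 0], [1, 0, 0, -8, 0], [1, 0, 0, -10, 0], [1, 0, 0, -8, 0], [1, 0, 0, -4, 0], [1, 0, 0, -4, 0], [1, 0, 0, -4, 0], [1, 0, 0, -3, 0]])

```text
clock: 8.97
position: [0.6384, -0.0526, 0.3133]
ee_rot: [0.263, -3.129, -0.002]
force: [-19.0, 1.8, 28.7]
width: 0.004
gripper_force: 14.7
```

Contact made at the predicted height. The force is mostly along the arms, so I follow the arc forward and down.

drive_tool(steps=[[1, -4, -0.7, 0, 0], [1, -3, -0.5, -2, 0], [1, -3, -0.5, -2, 0], [1, -3, -0.5, -3, 0]])

```text
clock: 9.3
position: [0.6271, -0.0547, 0.3056]
ee_rot: [-0.264, 3.129, -0.0]
force: [-3.5, 0.8, 9.5]
width: 0.006
gripper_force: 4.4
```

drive_tool(steps=[[1, -3, -0.5, -3.3, 0], [1, -3, -0.5, -3.4, 0], [1, -3, -0.5, -3.5, 0], [1, -3, -0.5, -3.6, 0], [1, -3, -0.5, -3.7, 0], [1, -3, -0.5, -3.8, 0], [1, -3, -0.5, -4, 0], [1, -3, -0.5, -4, 0], [1, -3, -0.5, -4.2, 0]])

```text
clock: 10.05
position: [0.5983, -0.0602, 0.2715]
ee_rot: [0.261, -3.129, 0.0]
force: [-7.3, -2.1, 9.1]
width: 0.005
gripper_force: 4.7
```

drive_tool(steps=[[1, -2.7, -0.4, -4.2, 0], [1, -2.6, -0.4, -4.3, 0], [1, -2.5, -0.4, -4.3, 0], [1, -2.5, -0.4, -4.3, 0], [1, -2.4, -0.4, -4.4, 0], [1, -2.3, -0.4, -4.4, 0], [1, -2, -0.3, -4, 0], [1, -1.9, -0.3, -4, 0], [1, -1.9, -0.3, -4, 0], [1, -1.8, -0.3, -4, 0], [1, -1.8, -0.3, -4, 0], [1, -1.7, -0.3, -4, 0], [1, -1.6, -0.3, -4, 0], [1, -1.6, -0.3, -4, 0]])

```text
clock: 11.22
position: [0.5704, -0.064, 0.213]
ee_rot: [0.263, -3.13, 0.0]
force: [-2.5, -2.3, 4.6]
width: 0.006
gripper_force: 2.1
```

drive_tool(steps=[[1, -1.5, -0.3, -4, 0], [1, -1.4, -0.3, -4, 0], [1, -1.3, -0.2, -4, 0], [1, -1.3, -0.2, -4, 0], [1, -1.2, -0.2, -4, 0], [1, -1.1, -0.2, -4, 0], [1, -1, -0.2, -4, 0], [1, -1, -0.2, -4, 0], [1, -0.8, -0.1, -4, 0], [1, -0.7, -0.1, -4, 0], [1, -0.6, -0.1, -4, 0], [1, -0.6, -0.1, -4, 0], [1, -0.5, -0.1, -4, 0], [1, -0.4, -0.1, -3, 0], [1, -0.3, 0, -3, 0]])

```text
clock: 12.47
position: [0.557, -0.066, 0.155]
ee_rot: [0.264, -3.13, -0.0]
force: [-2.5, -1.6, 3.2]
width: 0.004
gripper_force: 1.7
```

drive_tool(steps=[[1, -0.3, 0, -3, 0], [1, -0.3, 0, -3, 0], [1, -0.2, 0, -3, 0], [1, -0.2, 0, -3, 0], [1, -0.1, 0, -2, 0], [1, 0, 0, -2, 0], [1, 0, 0, -1.5, 0]])

```text
clock: 13.05
position: [0.556, -0.0661, 0.1376]
ee_rot: [0.264, -3.13, 0.0]
force: [-2.2, -0.9, 3.4]
width: 0.008
gripper_force: 1.6
```

drive_tool(steps=[[1, 0, 0, -1.5, 0], [1, 0, 0, -1.5, 0], [1, 0, 0, -1.5, 0], [1, 0, 0, -1, 0]])

```text
clock: 13.38
position: [0.5561, -0.0661, 0.1324]
ee_rot: [-0.264, 3.13, 0.0]
force: [-5.8, -0.8, 12.4]
width: 0.002
gripper_force: 6.0
```

drive_tool(steps=[[1, 0, 0, -1, 0], [1, 0, 0, -1, 0], [1, 0, 0, 0, 0]])

```text
clock: 13.63
position: [0.5561, -0.0662, 0.1314]
ee_rot: [-0.263, 3.13, 0.001]
force: [-7.5, 0.5, 17.2]
width: 0.006
gripper_force: 8.7
```

drive_tool(steps=[[1, 0, 0, -1, 0], [1, 0, 0, 0, 0], [1, 0, 0, 0, 0], [1, 0, 0, 0, 0], [1, 0, 0, 3, 0], [1, 0, 0, 6, 0], [1, 0, 0, 15, 0], [1, 0, 0, 30, 0], [1, -10, -2, 30, 0], [1, -30, -5, 20, 0], [1, -30, -5, 0, 0], [1, -30, -5, 0, 0], [1, -30, -5, 0, 0], [1, -20, -3, 0, 0], [1, 0, 0, 0, 0]])

```text
clock: 14.88
position: [0.4024, -0.0917, 0.2332]
ee_rot: [0.261, -3.13, -0.004]
force: [0.0, 0.4, 0.2]
width: 0.007
gripper_force: 0.0
```

```bash
python3 - <<'E'
from h import *
o=observe();print(o["position"],o["force"])
d=get_image("top"); s=get_image("scene")
p=[.673,-.0473,.1764]
w=lambda l:[p[0]+l[0]*np.cos(p[2])-l[1]*np.sin(p[2]),p[1]+l[0]*np.sin(p[2])+l[1]*np.cos(p[2]),l[2]]
P=[w(l) for l in([-.12,.082,.12],[-.12,-.082,.12],[-.115,.042,.066],[-.115,-.042,.066])]
f=lambda i:cv2.resize(i,(400,400),interpolation=cv2.INTER_CUBIC)
print("expected in crop",((proj(d,P)-[225,110])*3.077).round().tolist(),((proj(s,P)-[150,90])*3.077+[400,0]).round().tolist())
cv2.imwrite("pics/c4.png",np.hstack([f(d["image"][110:240,225:355]),f(s["image"][90:220,150:280])])[:,:,::-1])
E
```

```text
[ 0.40237481 -0.09168172  0.23320313] [0.0490883  0.36974855 0.24778433]
expected in crop [[114.0, 302.0], [266.0, 270.0], [147.0, 291.0], [222.0, 275.0]] [[748.0, 252.0], [656.0, 166.0], [722.0, 265.0], [677.0, 222.0]]
```

View pics/c4.png

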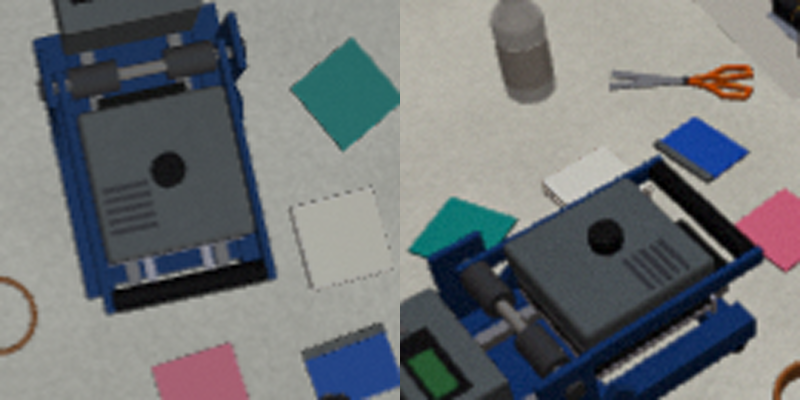

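The head bar runs from (114,300) to (267,270), where the closed pose predicts it. The head is level over the platen, the bystanders haven't moved and the arm is clear, so I'm handing in.

```bash
python3 -c "
from cell import arm
print(arm.sign_off())"
```

```text
the job is handed in; nothing more can be done
None
```

I pushed the platen home, then closed the head gently over the tile, and handed the job in at about 15 s; both stops were felt where predicted, but the tile's final position is hidden under the head and the hand-in returned no verdict.

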